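# Cap the markers and hold the cast stand up off its pad

## Task

The caps on the three markers in the cast hexagonal stand are sitting proud: press each one fully home while the stand stays on its cork pad. Then lift the stand by its handle straight up about 10 cm above the pad and keep holding it there over the pad, level and still, so that I can change the pad underneath. Finish while holding it, do not put it down, and leave the skillet, the small casting and the wooden block alone.

Things in the scene. Friction and masses are not known exactly. Their poses are not given: they have to be found in the camera images.
- stand: loose cast-aluminium marker stand, about 0.4 to 0.7 kg: hexagonal base 132 mm across corners, 28 mm high, with three upright capped markers (red, blue, green) fixed in it and a stem in the middle. Origin at the centre of the underside; z up along the stem; the red marker stands on its +x axis, blue 120 deg and green 240 deg from it (counter-clockwise from above), each 44 mm from the stem. It starts upright on the cork pad at any yaw.
- stand_grip (a point): centre of the stand's handle, a flat-sided upright block on top of the stem, 114 mm above the underside: 26 mm wide along its x, 16 mm thick along its y (grip it across y), 36 mm tall (96 to 132 mm above the underside), wholly above the caps. Axes as the stand's.
- pad_top (a point): centre of the top face of the fixed cork pad (156 x 156 mm, top 10 mm above the bench) on which the stand starts. z up.
- cap_red (a joint): how far the red cap stands proud of home, m: 0 = fully home, 0.016 = furthest out; starts 0.005 to 0.013. It slides along the marker (stand's z) and stays where it is left; about 6 N moves it.
- cap_red_top (a point): centre of the flat top of the red marker cap (round, 19 mm diameter, 36 mm long). When home it lies 90 mm above the stand's underside. z up.
- cap_blue (a joint): how far the blue cap stands proud of home, m: 0 = fully home, 0.016 = furthest out; starts 0.005 to 0.013. It slides along the marker (stand's z) and stays where it is left; about 6 N moves it.
- cap_blue_top (a point): centre of the flat top of the blue marker cap (round, 19 mm diameter, 36 mm long). When home it lies 90 mm above the stand's underside. z up.
- cap_green (a joint): how far the green cap stands proud of home, m: 0 = fully home, 0.016 = furthest out; starts 0.005 to 0.013. It slides along the marker (stand's z) and stays where it is left; about 6 N moves it.
- cap_green_top (a point): centre of the flat top of the green marker cap (round, 19 mm diameter, 36 mm long). When home it lies 90 mm above the stand's underside. z up.
- skillet_center (a point): bystander: small cast skillet, bowl 110 mm across and 28 mm high, with a flat handle to its +x reaching 138 mm from the centre. Point on the bowl's axis, half-way up.
- weight_center (a point): bystander: small hexagonal casting with a knob, 60 mm across corners, 52 mm high. Point on its axis, half-way up.
- block_center (a point): bystander: wooden block 50 x 160 x 55 mm, its long side along its y. Point at its centre.
Things that resemble listed ones, but are neither listed nor needed, are in the scene too. Leave any orange or pink look-alike of the part that bears pad_top alone.

How it is judged:
On the way, in this order (a step that is already met when the one before it is completed fails the run):
1. all three caps fully home with the stand still resting on its pad (value of joint each of cap_red, cap_blue, cap_green below 0.002 m and z of stand in the frame of pad_top below 0.006 m), for 0.2 s.
2. the stand lifted clear of the pad (z of stand in the frame of pad_top above 0.06 m), for 0.2 s.
At the end, for the whole second after the job is handed in: Fingers hold the stand (over 2 N), underside 65 to 150 mm above the pad's top, centre within 50 mm of the pad's centre seen from above, within 0.1 rad of level, still (under 20 mm/s, 0.1 rad/s); caps within 2 mm of home; bystanders within 30 mm of their starts (value of joint each of cap_red, cap_blue, cap_green below 0.002 m and z of stand in the frame of pad_top between 0.065 and 0.15 m and horizontal distance between stand and pad_top below 0.05 m and angle between stand's own z axis and vertical below 0.1 rad and linear speed of stand below 0.02 m/s and angular speed of stand below 0.1 rad/s and contact force between stand and the fingers above 2 N and distance of each of skillet_center, weight_center, block_center from where it was at the start of the episode below 0.03 m); the arm keeps its last pose, push and grip.
It fails at once if the stand is tipped by more than 0.35 rad (angle between stand's own z axis and vertical above 0.35 rad).
It fails at once if the small skillet is moved by more than 30 mm (distance of skillet_center from where it was at the start of the episode above 0.03 m).
It fails at once if the small hexagonal casting is moved by more than 30 mm (distance of weight_center from where it was at the start of the episode above 0.03 m).
It fails at once if the wooden block is moved by more than 30 mm (distance of block_center from where it was at the start of the episode above 0.03 m).
It also fails if it takes over 51 s, if anything falls off the work surface, if the arm or the gripper's body presses on something with over 40 N, if the wrist force passes 120 N, or if a joint passes its speed limit or range.

## Robot

A 6-joint arm with a two-finger parallel gripper is mounted at the origin on the work surface. World frame = base frame: x ahead of the robot, y to its left, z up, the work surface at z = 0. Lengths are in m, angles in rad, forces in N, time in s.
With the tool pointing down it reaches from about 0.35 to 0.775 m from the base axis. Payload 7.3 kg.
Tool frame: the origin (TCP) lies midway between the tips of the shut fingers; the grasp point (between the pads) lies 19 mm behind it (robot.grasp_offset is the z of the grasp point in the tool frame, in m); z points along the fingers, y is the direction in which the jaws open and shut (so a half turn about z gives the same grasp; the last joint's range is limited). The gripper opens to 92 mm and grips with 3 to 60 N. Pads are 19 mm wide; open, the fingers measure 130 mm over their backs; the gripper's body (75 mm by 190 mm) begins 47 mm behind the grasp point.
Start: joints at [-1.335, 0.342, 1.524, -0, 1.275, -0.146], TCP at [0.196, -0.487, 0.227] pointing down, gripper open.
Joint ranges: [-2.53, 2.53], [-0.77, 2.02], [0.04, 2.7], [-1, 4.14], [0.28, 2.66], [-3.11, 3.11]. Speed limits (rad/s): [2.57, 2.57, 3.14, 3.14, 3.14, 3.14].

## Interface

Orientations are given as [roll, pitch, yaw] about the fixed x, y, z axes, in that order (R = Rz(yaw) Ry(pitch) Rx(roll)).
In Python, from cell import observe, imaging, workorder, robot gives the robot as it stands. The module is installed in compiled form; this text tells all that it offers.
- The arm moves only by the tool send_rows, never from a script. Its argument "series" is a list of rows, each a list of 7 numbers: the shift along the tool's x, y, z in m, then the turn, a rotation vector about the tool's x, y, z in rad, then the closure, from 0 (fully open) to 1 (shut). A call has 1 to 5 rows; each row shifts and turns the commanded pose from where the row before left it, along the tool's axes as they then stand; what a row does not reach is not made up. A row lasts 1/12 s, in which the tool goes at most 41.7 mm and 7.16 degrees, less where a joint would pass 70% of its speed; a pose out of reach is approached as far as the arm can. A call is refused whole if a number of a shift passes 0.0417 or a number of a turn 0.125, either way. A call with a gripper value outside its range is refused whole. The fingers move at their own pace and stop on an object; "newtons" is the grip in N (left out, the last holds). Time passes only in rows, so rows that do not move let the fingers close. It gives the time, the measured TCP pose, the force and the opening at its end, in the units of the state.
- observe(): the state, without advancing time (a new reading comes with each control period).
- imaging.read_camera(name): name is "scene" or "side" or "wrist"; returns a dict with "color" (400x640x3 uint8, red, green, blue), "range_z" (400x640 float32, m along the optical axis (not along the pixel's ray), 0 where there is no reading), "vfov" (degrees; the focal length in pixels is half the picture's height over the tangent of half this angle, whatever the lens; pixels are square), "cx", "cy" (the principal point, pixels), "dist_coeffs" ([k1, k2, p1, p2, k3] as OpenCV has them; the pictures are not rectified), "T" (4x4, takes a point from camera to world coordinates). Camera axes: x right, y down, z forward; pixel columns grow to the right and rows downward; lengths in m; the calibration is good to about 2 mm. A picture is of the moment at which its call begins.
- workorder.hand_in(): hands the job in, once; it reports no verdict.
The state is a dict: "time": time; "qpos": joint angles; "qvel": joint speeds; "joint_efforts": joint torques, N m; "tool_pos": TCP position; "tool_rot": TCP orientation; "contact_force": force on the tool from outside, world axes, zero at the start; "torque": the same for the moment, N m; "opening": finger opening in m.
Only numpy, scipy, OpenCV 4.12 (cv2) and the standard library are available. Lean on these libraries where they do the work, as an engineer would, in place of code of your own. Each camera call takes 0.05 s, during which the arm holds its last target.

## Working session

There is one attempt and no reset: what is moved stays moved. The work goes in short steps, Python scripts to look and compute and a tool call to move; the robot and the scene stay as the last step left them, time stands still between calls to the robot, and variables do not carry over. Pictures are saved under pics/ and viewed, and the job is handed in when it is done.

Besides the shell and the picture viewer there is one more tool, called after "Call:" as a command line: name --pt "numbers of a row" for each row, then --argument value for the rest. send_rows: Moves the arm, as the interface text tells. Its arguments: {"type":"object","properties":{"series":{"type":"array","items":{"type":"array","items":{"type":"number"}}},"newtons":{"type":"number"}},"required":["series"]}

```bash
mkdir -p pics; cat > h.py <<'E'
import numpy as np, cv2
from cell import observe, imaging, workorder, robot
def cam(n):
    c=imaging.read_camera(n); H=c['color'].shape[0]
    f=H/2/np.tan(np.radians(c['vfov'])/2)
    c['K']=np.array([[f,0,c['cx']],[0,f,c['cy']],[0,0,1.]]); c['D']=np.array(c['dist_coeffs'],float); c['T']=np.array(c['T']); return c
def rays(c,uv):
    p=cv2.undistortPoints(np.array(uv,float).reshape(-1,1,2),c['K'],c['D']).reshape(-1,2)
    return np.c_[p,np.ones(len(p))]
def onplane(c,uv,z):
    d=rays(c,uv)@c['T'][:3,:3].T; o=c['T'][:3,3]
    return o+d*((z-o[2])/d[:,2])[:,None]
def cloud(c,mask):
    v,u=np.nonzero(mask&(c['range_z']>0)); 
    d=rays(c,np.c_[u,v])*c['range_z'][v,u][:,None]
    return d@c['T'][:3,:3].T+c['T'][:3,3]
def save(c,n): cv2.imwrite('pics/'+n,cv2.cvtColor(c['color'],cv2.COLOR_RGB2BGR))
E
python3 - <<'E'
from h import *
print(observe(), robot.grasp_offset)
for n in ('scene','side','wrist'):
    c=cam(n); save(c,n+'0.png'); print(n,c['K'][0,0],c['D'],c['T'].round(3).tolist())
E
```

```text
{'time': 0.0, 'qpos': array([-1.33500480e+00,  3.42705897e-01,  1.52502998e+00, -2.34686066e-05,
        1.27536604e+00, -1.46012484e-01]), 'qvel': array([-8.46599622e-06, -1.22968806e-03, -4.96794618e-04,  1.26608421e-04,
        4.38433600e-05, -3.88248983e-04]), 'joint_efforts': array([ 4.66926358e-04, -4.31242526e+01, -2.44216150e+01,  7.18640070e-02,
        5.60111320e-02, -1.38967848e-04]), 'tool_pos': array([ 0.19552484, -0.48679617,  0.22604916]), 'tool_rot': array([-3.14009619e+00, -1.97385681e-04,  3.81810712e-01]), 'contact_force': array([ 0.78743471,  0.74579951, -0.21999068]), 'torque': array([ 0.01213386, -0.04525433,  0.01821551]), 'opening': 0.0917651812111629} -0.0188
scene 470.9974351708503 [0.04103924 0.         0.         0.         0.        ] [[-0.67, 0.64, -0.377, 0.95], [0.743, 0.572, -0.348, 0.365], [-0.007, -0.513, -0.858, 0.996], [0.0, 0.0, 0.0, 1.0]]
side 399.999075816805 [-0.05318672  0.          0.          0.          0.        ] [[-1.0, 0.011, 0.011, 0.519], [-0.002, 0.609, -0.793, 0.854], [-0.015, -0.793, -0.609, 0.766], [0.0, 0.0, 0.0, 1.0]]
wrist 334.1671267318132 [0.01388289 0.         0.         0.         0.        ] [[0.372, -0.887, -0.276, 0.271], [-0.928, -0.355, -0.109, -0.456], [-0.001, 0.296, -0.955, 0.384], [0.0, 0.0, 0.0, 1.0]]
```

View pics/scene0.png

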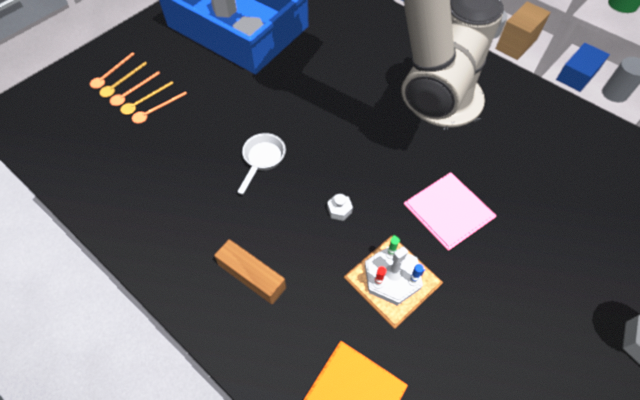

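View pics/side0.png

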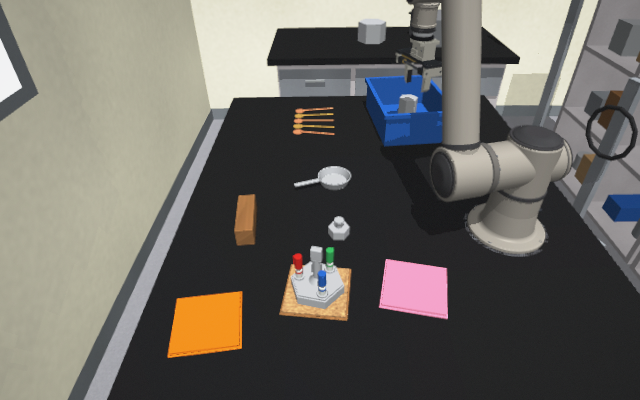

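View pics/wrist0.png

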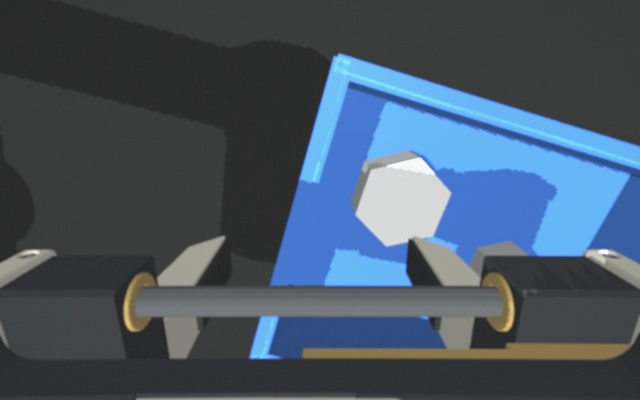

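Both fixed views show one hexagonal stand with red, blue and green caps, on the cork pad.

- **Stand:** scene (393,275), side (317,280).
- **Could be taken for the stand:** the small casting at scene (340,207), and hex castings in the blue bin at (235,15).
- **Could be taken for the pad:** orange at scene (355,375) and pink at (450,210). The cork pad is at (393,280).

I choose the one with markers on cork.

```bash
cat > m.py <<'E'
from h import *
def masks(c):
    h=cv2.cvtColor(c['color'],cv2.COLOR_RGB2HSV); H,S,V=h[...,0].astype(int),h[...,1],h[...,2]
    s=(S>140)&(V>50)
    return dict(red=s&((H<6)|(H>174)),blue=s&(H>105)&(H<130),green=s&(H>45)&(H<80))
def capclouds(c,box):
    b=np.zeros(c['color'].shape[:2],bool); b[box[1]:box[3],box[0]:box[2]]=1
    return {k:cloud(c,m&b) for k,m in masks(c).items()}
E
python3 - <<'E'
from m import *
for n,box in (('scene',(340,230,450,330)),('side',(270,235,365,325))):
    c=cam(n); x0,y0,x1,y1=box
    cv2.imwrite(f'pics/{n}_crop.png',cv2.resize(cv2.cvtColor(c['color'][y0:y1,x0:x1],cv2.COLOR_RGB2BGR),None,fx=5,fy=5,interpolation=cv2.INTER_NEAREST))
    for k,p in capclouds(c,box).items():
        zt=np.sort(p[:,2]); z=np.median(zt[-max(5,len(zt)//6):]); t=p[p[:,2]>z-.003]
        print(n,k,len(p),'ztop',z.round(4),zt[-5:].round(4),'mean top',t.mean(0).round(4), 'all',p.mean(0).round(4))
    b=np.zeros((400,640),bool); b[y0:y1,x0:x1]=1
    p=cloud(c,b)
    hp=p[(p[:,2]>.112)]; print('handle',len(hp),hp.mean(0).round(4),hp.max(0).round(4),hp.min(0).round(4))
    pp=p[(abs(p[:,2]-.010)<.004)]; print('pad z',np.median(pp[:,2]),cv2.minAreaRect(pp[:,:2].astype(np.float32)))
    bp=p[(abs(p[:,2]-.038)<.003)]; print('base',len(bp),bp.mean(0).round(4),cv2.minEnclosingCircle(bp[:,:2].astype(np.float32)))
E
```

```text
scene red 88 ztop 0.1091 [0.1093 0.1098 0.1106 0.111  0.1111] mean top [0.5821 0.2114 0.1078] all [0.5847 0.2117 0.1021]
scene blue 90 ztop 0.1103 [0.1107 0.1108 0.1109 0.1113 0.1116] mean top [0.5279 0.2638 0.1092] all [0.5302 0.2646 0.102 ]
scene green 83 ztop 0.107 [0.1077 0.108  0.1084 0.1084 0.1089] mean top [0.5072 0.1895 0.1059] all [0.5072 0.1889 0.0958]
handle 166 [0.5419 0.2225 0.1345] [0.5528 0.2313 0.1448] [0.5249 0.2117 0.1127]
pad z 0.00971219288379599 ((0.5218113660812378, 0.23008906841278076), (0.23521941900253296, 0.24338415265083313), 39.57876968383789)
base 1204 [0.5457 0.2244 0.0379] ((0.5393987894058228, 0.2205134630203247), 0.06579586863517761)
side red 140 ztop 0.1097 [0.1103 0.1106 0.1109 0.1113 0.1124] mean top [0.5807 0.2106 0.109 ] all [0.5819 0.2057 0.0891]
side blue 111 ztop 0.1107 [0.1115 0.1115 0.1115 0.1116 0.1117] mean top [0.5257 0.2643 0.1098] all [0.5256 0.2683 0.0979]
side green 116 ztop 0.1078 [0.1083 0.1084 0.1086 0.1086 0.109 ] mean top [0.5074 0.1891 0.107 ] all [0.5076 0.1928 0.0958]
handle 175 [0.5392 0.2252 0.1319] [0.5816 0.2317 0.1453] [0.5267 0.2079 0.1121]
pad z 0.0105062221827259 ((0.5300388336181641, 0.16457459330558777), (0.28587964177131653, 0.15990561246871948), 81.0153579711914)
base 880 [0.5395 0.2308 0.0388] ((0.5387663245201111, 0.22135798633098602), 0.06464467197656631)
```

View pics/scene_crop.png

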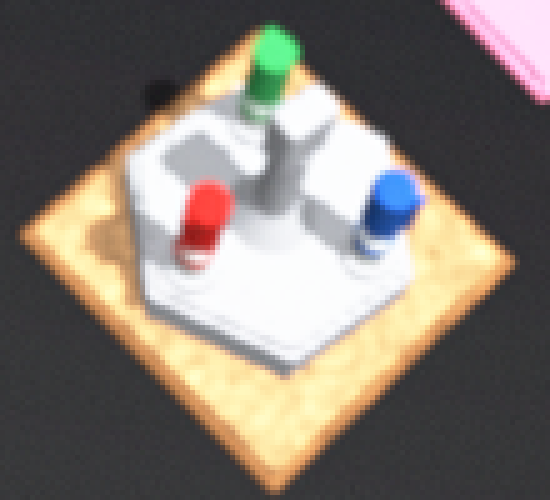

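View pics/side_crop.png

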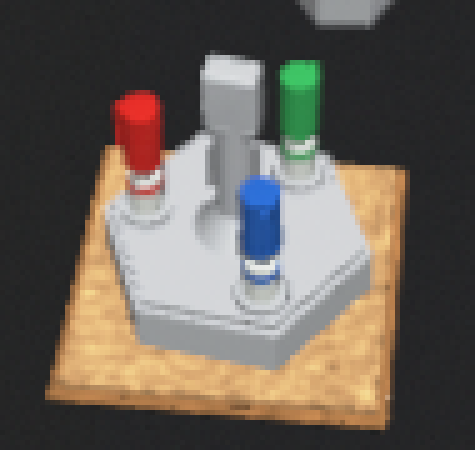

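```bash
python3 - <<'E'
import numpy as np
R=np.array([.5814,.2110]);B=np.array([.5268,.2640]);G=np.array([.5073,.1893])
c=(R+B+G)/3
print(c,[ (np.linalg.norm(p-c),np.degrees(np.arctan2(*(p-c)[::-1]))-o) for p,o in((R,0),(B,120),(G,240))])
E
```

```text
[0.5385     0.22143333] [(np.float64(0.04415047501946552), np.float64(-13.669035113023698)), (np.float64(0.04414534076333662), np.float64(-14.63104877218592)), (np.float64(0.044788292120945095), np.float64(-374.1557022604626))]
```

The crops confirm the choice: red, blue and green caps around a grey block handle, on cork. The three cap tops sit at 44 mm radius, as specified. I get the centre at (0.5385, 0.2215) and yaw at about −14.1°. I'll turn the tool to the same yaw, shut the fingers and go over the stand.

Call:
send_rows --pt "0 0 0 0 0 0.125 1" --pt "0 0 0 0 0 0.125 1" --pt "0 0 0 0 0 0.125 1" --pt "0 0 0 0 0 0.125 1" --pt "0 0 0 0 0 0.125 1" --newtons 20

```text
time: 0.67
tool_pos: [0.1956, -0.4871, 0.2266]
tool_rot: [-3.141, 0.0, -0.249]
contact_force: [0.2, 0.1, -0.1]
opening: 0.063
```

```bash
cat > go.py <<'E'
import sys
from h import *
from scipy.spatial.transform import Rotation as Ro
t=np.array([float(a) for a in sys.argv[1:4]]); yaw=np.radians(float(sys.argv[4])) if len(sys.argv)>4 else np.radians(-14.1)
o=observe(); R=Ro.from_euler('xyz',o['tool_rot'])
Rt=Ro.from_euler('xyz',[np.pi,0,yaw])
print('t',round(o['time'],2),'pos',o['tool_pos'].round(4),'rot',o['tool_rot'].round(3),'F',o['contact_force'].round(2),'open',round(o['opening'],4),'q',o['qpos'].round(2))
print('shift',R.inv().apply(t-o['tool_pos']).round(4),'turn',(R.inv()*Rt).as_rotvec().round(4))
E
python3 go.py .5814 .211 .22
```

```text
t 0.67 pos [ 0.1956 -0.4871  0.2266] rot [-3.141  0.    -0.249] F [ 0.16  0.08 -0.14] open 0.063 q [-1.33  0.34  1.52  0.    1.28  0.49]
shift [ 0.2015 -0.7717  0.0068] turn [-0.0002  0.0001 -0.0033]
```

Call:
send_rows --pt "0.01 -0.0386 0 0 0 0 1" --pt "0.01 -0.0386 0 0 0 0 1" --pt "0.01 -0.0386 0 0 0 0 1" --pt "0.01 -0.0386 0 0 0 0 1" --pt "0.01 -0.0386 0 0 0 0 1"

```text
time: 1.08
tool_pos: [0.291, -0.3102, 0.2267]
tool_rot: [-3.142, -0.0, -0.244]
contact_force: [0.4, -1.5, -0.2]
opening: 0.0297
```

Call:
send_rows --pt "0.01 -0.0386 0 0 0 0 1" --pt "0.01 -0.0386 0 0 0 0 1" --pt "0.01 -0.0386 0 0 0 0 1" --pt "0.01 -0.0386 0 0 0 0 1" --pt "0.01 -0.0386 0 0 0 0 1"

```text
time: 1.5
tool_pos: [0.3861, -0.1348, 0.2269]
tool_rot: [3.141, -0.001, -0.243]
contact_force: [0.5, -0.4, -0.1]
opening: 0.0006
```

```bash
python3 go.py .5814 .211 .22
```

```text
t 1.5 pos [ 0.3861 -0.1348  0.2269] rot [ 3.141e+00 -1.000e-03 -2.430e-01] F [ 0.54 -0.42 -0.07] open 0.0006 q [-0.52  0.13  1.81 -0.    1.2   1.29]
shift [ 0.1062 -0.3827  0.0069] turn [ 0.0002 -0.0006  0.0026]
```

Call:
send_rows --pt "0.01 -0.038 0 0 0 0 1" --pt "0.01 -0.038 0 0 0 0 1" --pt "0.01 -0.038 0 0 0 0 1" --pt "0.01 -0.038 0 0 0 0 1" --pt "0.01 -0.038 0 0 0 0 1"

```text
time: 1.92
tool_pos: [0.4804, 0.0378, 0.2268]
tool_rot: [3.141, -0.0, -0.243]
contact_force: [-0.4, -1.3, -0.3]
opening: 0.0003
```

Call:
send_rows --pt "0.01 -0.038 0 0 0 0 1" --pt "0.01 -0.038 0 0 0 0 1" --pt "0.01 -0.038 0 0 0 0 1" --pt "0.01 -0.038 0 0 0 0 1" --pt "0.01 -0.038 0 0 0 0 1"

```text
time: 2.33
tool_pos: [0.5747, 0.2101, 0.2265]
tool_rot: [3.141, 0.0, -0.243]
contact_force: [2.4, -0.3, 1.1]
opening: 0.0005
```

```bash
python3 go.py .5814 .211 .13; python3 - <<'E'
from m import *
c=cam('wrist'); save(c,'wrist1.png'); 
for k,p in capclouds(c,(0,0,640,400)).items():
    p=p[(p[:,2]>.06)&(p[:,2]<.13)]
    if len(p): z=np.percentile(p[:,2],80); t=p[p[:,2]>z-.004]; print(k,len(p),z,t.mean(0).round(4),(t.max(0)/2+t.min(0)/2).round(4))
save(cam('scene'),'scene1.png')
E
```

```text
t 2.33 pos [0.5747 0.2101 0.2265] rot [ 3.141  0.    -0.243] F [ 2.39 -0.34  1.15] open 0.0005 q [ 0.23  0.5   1.27 -0.    1.37  2.04]
shift [ 0.0063 -0.0025  0.0965] turn [0.0003 0.0002 0.0032]Traceback (most recent call last):
  File "<stdin>", line 3, in <module>
  File "m.py", line 8, in capclouds
    return {k:cloud(c,m&b) for k,m in masks(c).items()}
              ~~~~~^^^^^^^
  File "h.py", line 15, in cloud
    d=rays(c,np.c_[u,v])*c['range_z'][v,u][:,None]
      ~~~~^^^^^^^^^^^^^^
  File "h.py", line 8, in rays
    p=cv2.undistortPoints(np.array(uv,float).reshape(-1,1,2),c['K'],c['D']).reshape(-1,2)
      ~~~~~~~~~~~~~~~~~~~^^^^^^^^^^^^^^^^^^^^^^^^^^^^^^^^^^^^^^^^^^^^^^^^^^
cv2.error: OpenCV(4.12.0) /io/opencv/modules/calib3d/src/undistort.dispatch.cpp:347: error: (-215:Assertion failed) CV_IS_MAT(_src) && CV_IS_MAT(_dst) && (_src->rows == 1 || _src->cols == 1) && (_dst->rows == 1 || _dst->cols == 1) && _src->cols + _src->rows - 1 == _dst->rows + _dst->cols - 1 && (CV_MAT_TYPE(_src->type) == CV_32FC2 || CV_MAT_TYPE(_src->type) == CV_64FC2) && (CV_MAT_TYPE(_dst->type) == CV_32FC2 || CV_MAT_TYPE(_dst->type) == CV_64FC2) in function 'cvUndistortPointsInternal'
```

View pics/wrist1.png

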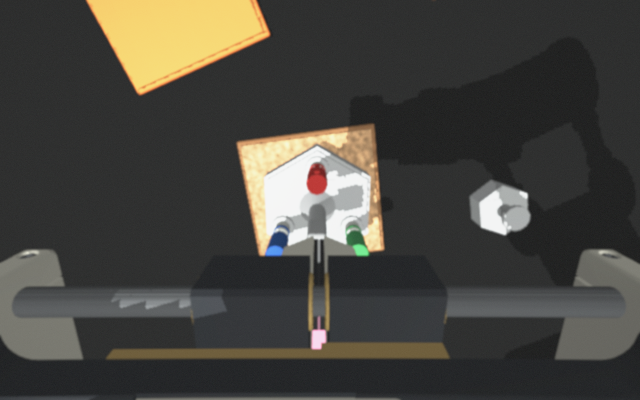

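The wrist view shows the red cap at (317,180), in line with the shut fingers at (318,250). Blue at (278,240) and green at (357,240) are symmetric about that line, so the yaw is right. Moving over red and down.

```bash
python3 - <<'E'
from m import *
c=cam('wrist')
m=masks(c)['red']; m[260:]=0; p=cloud(c,m); z=np.percentile(p[:,2],95); t=p[p[:,2]>z-.003]; print(len(p),z,t.mean(0).round(4))
E
```

```text
417 0.10878938410844 [0.5836 0.2109 0.1078]
```

Call:
send_rows --pt "0.003 -0.002 0.02 0 0 0 1" --pt "0.003 0 0.03 0 0 0 1" --pt "0 0 0.03 0 0 0 1" --pt "0 0 0.015 0 0 0.003 1" --pt "0 0 0 0 0 0 1"

```text
time: 2.85
tool_pos: [0.5779, 0.2074, 0.1274]
tool_rot: [3.138, 0.007, -0.247]
contact_force: [-0.4, -0.1, -1.0]
opening: 0.0004
```

```bash
python3 go.py .5814 .211 .115;python3 - <<'E'
from h import *
for n,b in (('side',(250,200,390,330)),('scene',(330,200,460,330))):
    c=cam(n);x0,y0,x1,y1=b
    cv2.imwrite(f'pics/{n}2.png',cv2.resize(cv2.cvtColor(c['color'][y0:y1,x0:x1],cv2.COLOR_RGB2BGR),None,fx=4,fy=4,interpolation=cv2.INTER_CUBIC))
E
```

```text
t 2.85 pos [0.5779 0.2074 0.1274] rot [ 3.138  0.007 -0.247] F [-0.42 -0.09 -1.03] open 0.0004 q [ 0.22  0.6   1.39 -0.    1.16  2.04]
shift [ 0.0026 -0.0044  0.0124] turn [ 0.0041  0.0075 -0.0006]
```

View pics/side2.png

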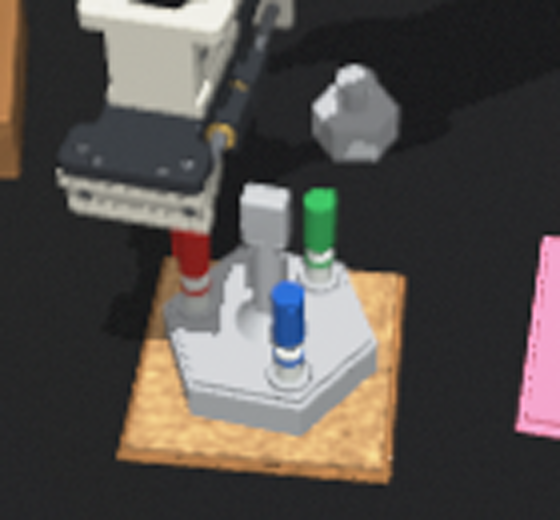

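View pics/scene2.png

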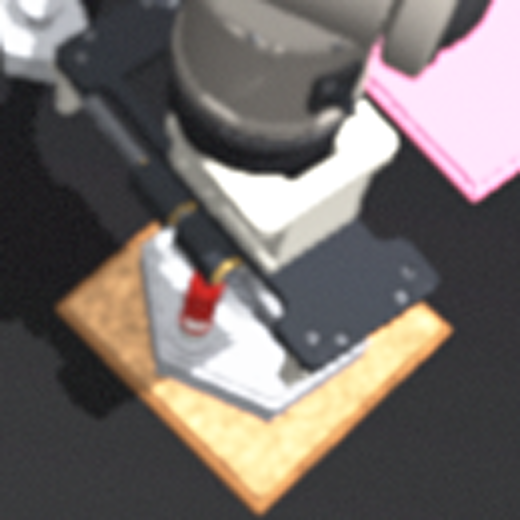

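Both crops show the shut fingers just above the red cap, side (190,215) and scene (205,280), with the handle clear. I'll correct the small offset, then press in small steps.

Call:
send_rows --pt "0.003 -0.004 0.005 0.003 0.006 0 1" --pt "0 0 0 0 0 0 1" --pt "0 0 0 0 0 0 1"

```text
time: 3.2
tool_pos: [0.585, 0.212, 0.1277]
tool_rot: [-3.138, -0.008, -0.246]
contact_force: [-0.4, -0.2, 0.4]
opening: 0.0005
```

```bash
python3 go.py .5815 .211 .115
```

```text
t 3.2 pos [0.585  0.212  0.1277] rot [-3.138 -0.008 -0.246] F [-0.41 -0.23  0.36] open 0.0005 q [ 0.22  0.6   1.38 -0.    1.15  2.04]
shift [-0.0032  0.0018  0.0127] turn [-0.0038 -0.0078  0.0001]
```

Call:
send_rows --pt "0 0 0 0 0 0 1" --pt "0 0 0 0 0 0 1"

```text
time: 3.37
tool_pos: [0.5846, 0.2118, 0.1273]
tool_rot: [-3.138, -0.007, -0.246]
contact_force: [-0.8, -1.2, -0.1]
opening: 0.0004
```

```bash
for i in 1 2 ; do python3 go.py .5815 .211 .115; python3 -c "
from h import *
c=cam('side')"; done; python3 go.py .5815 .211 .115
```

```text
t 3.37 pos [0.5846 0.2118 0.1273] rot [-3.138 -0.007 -0.246] F [-0.79 -1.16 -0.1 ] open 0.0004 q [ 0.22  0.6   1.38 -0.    1.15  2.04]
shift [-0.0029  0.0016  0.0123] turn [-0.0033 -0.007  -0.    ]
t 3.42 pos [0.5846 0.2118 0.1272] rot [-3.138 -0.007 -0.246] F [-0.01 -0.03  0.48] open 0.0004 q [ 0.22  0.6   1.38 -0.    1.15  2.04]
shift [-0.0029  0.0015  0.0122] turn [-0.0032 -0.0067 -0.0001]
t 3.47 pos [0.5845 0.2118 0.1271] rot [-3.138 -0.007 -0.246] F [ 0.4   0.45 -0.04] open 0.0003 q [ 0.22  0.6   1.39 -0.    1.15  2.04]
shift [-0.0028  0.0015  0.0121] turn [-0.0032 -0.0066 -0.    ]
```

Call:
send_rows --pt "-0.003 0.0015 0.004 -0.003 -0.006 0 1" --pt "0 0 0.004 0 0 0 1" --pt "0 0 0.003 0 0 0 1" --pt "0 0 0.002 0 0 0 1" --pt "0 0 0 0 0 0 1"

```text
time: 3.88
tool_pos: [0.5808, 0.2109, 0.1129]
tool_rot: [3.141, 0.001, -0.246]
contact_force: [0.1, 0.5, -0.1]
opening: 0.0005
```

```bash
python3 go.py .5815 .211 .1
```

```text
t 3.88 pos [0.5808 0.2109 0.1129] rot [ 3.141e+00  1.000e-03 -2.460e-01] F [ 0.14  0.48 -0.12] open 0.0005 q [ 0.22  0.61  1.4  -0.    1.13  2.04]
shift [ 0.0007 -0.0003  0.0129] turn [ 0.0007  0.0011 -0.0001]
```

Call:
send_rows --pt "0 0 0.002 0 0 0 1" --pt "0 0 0.002 0 0 0 1" --pt "0 0 0.002 0 0 0 1" --pt "0 0 0.002 0 0 0 1" --pt "0 0 0 0 0 0 1"

```text
time: 4.3
tool_pos: [0.5813, 0.211, 0.1059]
tool_rot: [-3.141, -0.0, -0.246]
contact_force: [-0.3, -0.1, 2.0]
opening: 0.0005
```

Call:
send_rows --pt "0 0 0.002 0 0 0 1" --pt "0 0 0.001 0 0 0 1" --pt "0 0 0 0 0 0 1"

```text
time: 4.55
tool_pos: [0.5813, 0.211, 0.1031]
tool_rot: [-3.141, -0.001, -0.246]
contact_force: [-0.8, -0.9, 4.5]
opening: 0.0005
```

Call:
send_rows --pt "0 0 0.001 0 0 0 1" --pt "0 0 0.001 0 0 0 1" --pt "0 0 0 0 0 0 1"

```text
time: 4.8
tool_pos: [0.5813, 0.211, 0.1011]
tool_rot: [-3.141, -0.001, -0.246]
contact_force: [-0.9, -1.3, 4.3]
opening: 0.0004
```

Call:
send_rows --pt "0 0 0.001 0 0 0 1" --pt "0 0 0.001 0 0 0 1" --pt "0 0 0 0 0 0 1"

```text
time: 5.05
tool_pos: [0.5814, 0.2111, 0.1002]
tool_rot: [-3.141, -0.001, -0.246]
contact_force: [-2.9, -1.1, 11.9]
opening: 0.0003
```

Call:
send_rows --pt "0 0 0.001 0 0 0 1" --pt "0 0 0 0 0 0 1" --pt "0 0 0 0 0 0 1"

```text
time: 5.3
tool_pos: [0.5816, 0.2111, 0.1001]
tool_rot: [-3.141, -0.002, -0.246]
contact_force: [-5.5, -2.1, 15.4]
opening: 0.0007
```

Call:
send_rows --pt "0 0 -0.02 0 0 0 1" --pt "0 0 -0.03 0 0 0 1" --pt "0 0 -0.015 0 0 0 1" --pt "0 0 0 0 0 0 1" --pt "0 0 0 0 0 0 1"

```text
time: 5.72
tool_pos: [0.5814, 0.2111, 0.1629]
tool_rot: [-3.141, -0.001, -0.246]
contact_force: [-1.2, -0.1, -0.7]
opening: 0.0006
```

```bash
python3 go.py .5268 .2640 .115;python3 - <<'E'
from m import *
c=cam('side')
for k,p in capclouds(c,(270,235,365,325)).items():
    if len(p)<5: continue
    zt=np.sort(p[:,2]); z=np.median(zt[-max(5,len(zt)//6):]); t=p[p[:,2]>z-.003]
    print(k,len(p),'ztop',z.round(4),'mean top',t.mean(0).round(4))
E
```

```text
t 5.72 pos [0.5814 0.2111 0.1629] rot [-3.141e+00 -1.000e-03 -2.460e-01] F [-1.18 -0.14 -0.65] open 0.0006 q [ 0.22  0.56  1.34 -0.    1.23  2.04]
shift [-0.0659 -0.038   0.0479] turn [-0.0006 -0.0014 -0.0001]
red 132 ztop 0.1016 mean top [0.5822 0.2105 0.1008]
blue 111 ztop 0.1104 mean top [0.5262 0.2649 0.1095]
green 115 ztop 0.1085 mean top [0.5078 0.1886 0.1076]
```

Red is home: it hit the hard stop at z 0.100, and the camera shows it dropped 8 mm. Next is blue.

Call:
send_rows --pt "-0.022 -0.013 0 0 0 0 1" --pt "-0.022 -0.013 0 0 0 0 1" --pt "-0.022 -0.012 0 0 0 0 1" --pt "0 0 0 0 0 0 1" --pt "0 0 0 0 0 0 1"

```text
time: 6.18
tool_pos: [0.525, 0.2645, 0.1611]
tool_rot: [3.14, 0.002, -0.244]
contact_force: [-0.1, 0.2, -0.3]
opening: 0.0002
```

Call:
send_rows --pt "0 0 0.015 0 0 0 1" --pt "0 0 0.02 0 0 0 1" --pt "0 0 0.01 0 0 0 1" --pt "0 0 0 0 0 0 1" --pt "0 0 0 0 0 0 1"

```text
time: 6.6
tool_pos: [0.5265, 0.2633, 0.1168]
tool_rot: [3.14, 0.002, -0.247]
contact_force: [-0.2, 0.3, 0.9]
opening: 0.0006
```

```bash
python3 go.py .5267 .2642 .1
```

```text
t 6.6 pos [0.5265 0.2633 0.1168] rot [ 3.14e+00  2.00e-03 -2.47e-01] F [-0.22  0.25  0.87] open 0.0006 q [ 0.33  0.56  1.49 -0.    1.09  2.15]
shift [ 0.     -0.001   0.0168] turn [ 0.0012  0.0015 -0.0009]
```

Call:
send_rows --pt "0 0 0.003 0 0 0 1" --pt "0 0 0.003 0 0 0 1" --pt "0 0 0.003 0 0 0 1" --pt "0 0 0.003 0 0 0 1" --pt "0 0 0 0 0 0 1"

```text
time: 7.02
tool_pos: [0.5268, 0.264, 0.1059]
tool_rot: [-3.141, -0.001, -0.246]
contact_force: [0.4, -0.2, 1.2]
opening: 0.0006
```

Call:
send_rows --pt "0 0 0.002 0 0 0 1" --pt "0 0 0.001 0 0 0 1" --pt "0 0 0 0 0 0 1"

```text
time: 7.27
tool_pos: [0.5268, 0.264, 0.1032]
tool_rot: [-3.141, -0.001, -0.246]
contact_force: [1.1, -0.0, 3.2]
opening: 0.0006
```

Call:
send_rows --pt "0 0 0.001 0 0 0 1" --pt "0 0 0.001 0 0 0 1" --pt "0 0 0 0 0 0 1"

```text
time: 7.52
tool_pos: [0.5268, 0.2641, 0.1012]
tool_rot: [-3.141, -0.001, -0.246]
contact_force: [-0.5, -0.6, 4.6]
opening: 0.0005
```

Call:
send_rows --pt "0 0 0.001 0 0 0 1" --pt "0 0 0.001 0 0 0 1" --pt "0 0 0.001 0 0 0 1" --pt "0 0 0 0 0 0 1"

```text
time: 7.85
tool_pos: [0.527, 0.2641, 0.1001]
tool_rot: [-3.14, -0.002, -0.246]
contact_force: [-3.7, -1.6, 17.8]
opening: 0.0003
```

Call:
send_rows --pt "0 0 -0.02 0 0 0 1" --pt "0 0 -0.03 0 0 0 1" --pt "0 0 -0.015 0 0 0 1" --pt "0 0 0 0 0 0 1"

```text
time: 8.18
tool_pos: [0.5281, 0.2647, 0.1663]
tool_rot: [-3.138, -0.006, -0.246]
contact_force: [-0.4, 0.2, 0.2]
opening: 0.0003
```

Call:
send_rows --pt "0 0.026 0 0 0 0 1" --pt "0 0.026 0 0 0 0 1" --pt "0 0.025 0 0 0 0 1" --pt "0 0 0 0 0 0 1" --pt "0 0 0 0 0 0 1"

```text
time: 8.6
tool_pos: [0.5072, 0.1884, 0.1619]
tool_rot: [3.141, 0.001, -0.248]
contact_force: [-0.7, -0.3, -0.5]
opening: 0.0003
```

Call:
send_rows --pt "0 0 0.015 0 0 0 1" --pt "0 0 0.02 0 0 0 1" --pt "0 0 0.01 0 0 0 1" --pt "0 0 0 0 0 0 1" --pt "0 0 0 0 0 0 1"

```text
time: 9.02
tool_pos: [0.5074, 0.1898, 0.1171]
tool_rot: [3.141, 0.001, -0.246]
contact_force: [0.0, 0.6, 0.3]
opening: 0.0004
```

```bash
python3 go.py .5075 .189 .1
```

```text
t 9.02 pos [0.5074 0.1898 0.1171] rot [ 3.141e+00  1.000e-03 -2.460e-01] F [0.02 0.56 0.25] open 0.0004 q [0.22 0.48 1.63 0.   1.03 2.03]
shift [0.0003 0.0007 0.0171] turn [0.0007 0.0014 0.0006]
```

Call:
send_rows --pt "0 0 0.003 0 0 0 1" --pt "0 0 0.003 0 0 0 1" --pt "0 0 0.003 0 0 0 1" --pt "0 0 0.003 0 0 0 1" --pt "0 0 0 0 0 0 1"

```text
time: 9.43
tool_pos: [0.5078, 0.1893, 0.1056]
tool_rot: [-3.141, -0.0, -0.246]
contact_force: [0.1, -0.5, 0.6]
opening: 0.0002
```

Call:
send_rows --pt "0 0 0.002 0 0 0 1" --pt "0 0 0.001 0 0 0 1" --pt "0 0 0.001 0 0 0 1" --pt "0 0 0.001 0 0 0 1" --pt "0 0 0 0 0 0 1"

```text
time: 9.85
tool_pos: [0.5079, 0.1893, 0.1012]
tool_rot: [-3.141, -0.001, -0.246]
contact_force: [-1.0, 0.1, 5.3]
opening: -0.0
```

Call:
send_rows --pt "0 0 0.001 0 0 0 1" --pt "0 0 0.001 0 0 0 1" --pt "0 0 0 0 0 0 1"

```text
time: 10.1
tool_pos: [0.5079, 0.1893, 0.1001]
tool_rot: [-3.141, -0.001, -0.246]
contact_force: [-3.6, -0.9, 11.2]
opening: 0.0007
```

Call:
send_rows --pt "0 0 0.001 0 0 0 1" --pt "0 0 0 0 0 0 1" --pt "0 0 0 0 0 0 1"

```text
time: 10.35
tool_pos: [0.508, 0.1894, 0.1]
tool_rot: [-3.141, -0.002, -0.246]
contact_force: [-5.4, -1.3, 18.3]
opening: 0.0005
```

Call:
send_rows --pt "0 0 -0.02 0 0 0 1" --pt "0 0 -0.04 0 0 0 1" --pt "0 0 -0.03 0 0 0 1" --pt "0 0 0 0 0 0 0.4" --pt "0 0 0 0 0 0 0.4"

```text
time: 10.77
tool_pos: [0.5085, 0.1895, 0.1893]
tool_rot: [-3.14, -0.004, -0.246]
contact_force: [-0.4, -0.8, -0.2]
opening: 0.0097
```

```bash
python3 go.py .5385 .2215 .175;python3 - <<'E'
from m import *
for n,box in (('scene',(340,230,450,330)),('side',(270,235,365,325))):
  c=cam(n); save(c,n+'3.png')
  for k,p in capclouds(c,box).items():
    if len(p)<5: continue
    zt=np.sort(p[:,2]); z=np.median(zt[-max(5,len(zt)//6):]); t=p[p[:,2]>z-.003]
    print(n,k,len(p),'ztop',z.round(4),'mean top',t.mean(0).round(4))
  x0,y0,x1,y1=box;b=np.zeros((400,640),bool); b[y0:y1,x0:x1]=1
  p=cloud(c,b); t=p[(p[:,2]>.137)&(p[:,2]<.148)&(np.hypot(p[:,0]-.5385,p[:,1]-.2215)<.025)]
  if len(t)>5: print('handle top',len(t),t.mean(0).round(4),cv2.minAreaRect(t[:,:2].astype(np.float32)))
E
```

```text
t 10.77 pos [0.5085 0.1895 0.1893] rot [-3.14  -0.004 -0.246] F [-0.42 -0.83 -0.23] open 0.0097 q [ 0.22  0.4   1.54 -0.    1.2   2.03]
shift [ 0.0212 -0.0384  0.0145] turn [-0.0017 -0.0037 -0.0002]
scene red 91 ztop 0.1017 mean top [0.5827 0.2112 0.1005]
scene blue 99 ztop 0.1009 mean top [0.5275 0.2634 0.1   ]
scene green 71 ztop 0.1012 mean top [0.5098 0.1889 0.0999]
handle top 100 [0.5398 0.2217 0.1414] ((0.5387834906578064, 0.2213425487279892), (0.015899354591965675, 0.025561116635799408), 77.13458251953125)
side red 134 ztop 0.102 mean top [0.5818 0.2108 0.1015]
side blue 111 ztop 0.1018 mean top [0.5263 0.2647 0.101 ]
side green 111 ztop 0.1025 mean top [0.5079 0.1894 0.1014]
handle top 76 [0.5388 0.2227 0.1423] ((0.5387137532234192, 0.22098559141159058), (0.017589975148439407, 0.02537444420158863), 70.98603820800781)
```

View pics/side3.png

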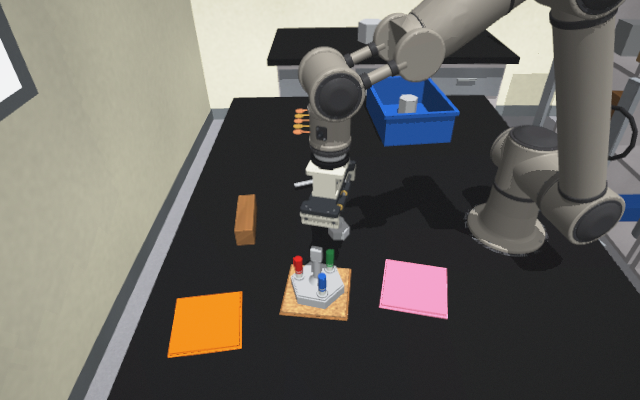

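The side view shows the stand still on the cork at (317,285). All three cap tops are level at z 0.100–0.102, which is home. The handle centre is (0.5387, 0.2213). Moving over the handle with the jaws open.

Call:
send_rows --pt "0.01 -0.019 0 0 0 0 0.3" --pt "0.011 -0.019 0 -0.001 -0.003 0 0.3" --pt "0 0 0 0 0 0 0.3" --pt "0 0 0 0 0 0 0.3" --pt "0 0 0 0 0 0 0.3"

```text
time: 11.28
tool_pos: [0.5362, 0.2206, 0.186]
tool_rot: [3.139, 0.006, -0.246]
contact_force: [-0.3, 0.3, 0.4]
opening: 0.0505
```

Call:
send_rows --pt "0 0 0 0 0 0 0.3" --pt "0 0 0 0 0 0 0.3" --pt "0 0 0 0 0 0 0.3" --pt "0 0 0 0 0 0 0.3"

```text
time: 11.62
tool_pos: [0.5371, 0.2207, 0.1878]
tool_rot: [3.141, 0.003, -0.247]
contact_force: [0.4, 0.4, -1.0]
opening: 0.064
```

```bash
python3 go.py .5387 .2213 .109;python3 - <<'E'
from h import *
save(cam('wrist'),'wrist4.png')
E
```

```text
t 11.62 pos [0.5371 0.2207 0.1878] rot [ 3.141e+00  3.000e-03 -2.470e-01] F [ 0.43  0.39 -1.04] open 0.064 q [0.26 0.48 1.42 0.   1.24 2.07]
shift [ 0.0016 -0.001   0.0788] turn [ 0.001   0.0028 -0.0004]
```

View pics/wrist4.png

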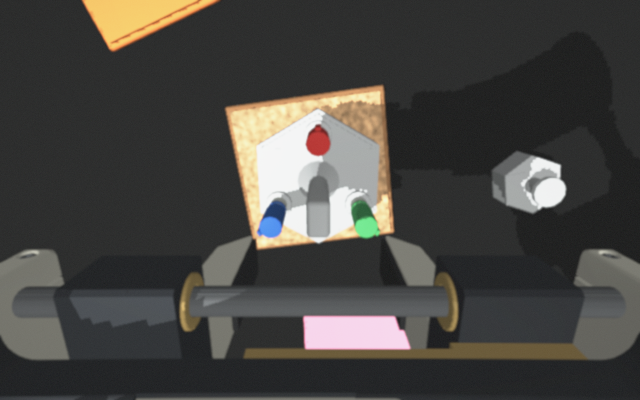

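The handle at (318,210) is midway between the open fingers at (228,250) and (408,250), and square to them. Going down and gripping.

Call:
send_rows --pt "0.001 0 0.02 0 0.002 0 0.3" --pt "0 0 0.025 0 0 0 0.3" --pt "0 0 0.02 0 0 0 0.3" --pt "0 0 0.013 0 0 0 0.3" --pt "0 0 0 0 0 0 0.3"

```text
time: 12.08
tool_pos: [0.5362, 0.2201, 0.1067]
tool_rot: [3.138, 0.006, -0.246]
contact_force: [-0.6, -0.7, -0.1]
opening: 0.0643
```

Call:
send_rows --pt "0 0 0 0 0 0 0.3" --pt "0 0 0 0 0 0 0.3" --pt "0 0 0 0 0 0 0.3"

```text
time: 12.33
tool_pos: [0.5389, 0.2209, 0.1111]
tool_rot: [-3.141, -0.001, -0.246]
contact_force: [0.9, -0.0, 0.6]
opening: 0.0645
```

```bash
python3 go.py .5387 .2213 .109
```

```text
t 12.33 pos [0.5389 0.2209 0.1111] rot [-3.141e+00 -1.000e-03 -2.460e-01] F [ 0.88 -0.03  0.58] open 0.0645 q [ 0.26  0.56  1.52 -0.    1.07  2.08]
shift [-0.0003 -0.0003  0.0021] turn [-0.0001 -0.0012 -0.0001]
```

Call:
send_rows --pt "0 0 0.002 0 0 0 0.8" --pt "0 0 0 0 0 0 0.9" --pt "0 0 0 0 0 0 1" --pt "0 0 0 0 0 0 1" --pt "0 0 0 0 0 0 1" --newtons 35

```text
time: 12.75
tool_pos: [0.5382, 0.2207, 0.1078]
tool_rot: [3.141, 0.001, -0.246]
contact_force: [0.3, -0.2, 0.6]
opening: 0.0352
```

Call:
send_rows --pt "0 0 0 0 0 0 1" --pt "0 0 0 0 0 0 1" --pt "0 0 0 0 0 0 1" --pt "0 0 0 0 0 0 1" --pt "0 0 0 0 0 0 1"

```text
time: 13.17
tool_pos: [0.5381, 0.2208, 0.1077]
tool_rot: [3.141, 0.001, -0.246]
contact_force: [-0.8, 0.7, -1.0]
opening: 0.0161
```

Call:
send_rows --pt "0 0 0 0 0 0 1" --pt "0 0 0 0 0 0 1" --pt "0 0 0 0 0 0 1"

```text
time: 13.42
tool_pos: [0.5381, 0.2208, 0.1077]
tool_rot: [3.141, 0.001, -0.246]
contact_force: [-0.2, 1.6, -0.4]
opening: 0.0157
```

The jaws stopped at 15.7 mm against a 16 mm thick handle. Lifting gently.

Call:
send_rows --pt "0 0 -0.004 0 0 0 1" --pt "0 0 -0.008 0 0 0 1" --pt "0 0 -0.01 0 0 0 1" --pt "0 0 -0.01 0 0 0 1" --pt "0 0 -0.01 0 0 0 1"

```text
time: 13.83
tool_pos: [0.5383, 0.2207, 0.1509]
tool_rot: [3.141, 0.001, -0.246]
contact_force: [-0.0, 0.6, -6.1]
opening: 0.0159
```

Call:
send_rows --pt "0 0 -0.012 0 0 0 1" --pt "0 0 -0.012 0 0 0 1" --pt "0 0 -0.012 0 0 0 1" --pt "0 0 -0.012 0 0 0 1" --pt "0 0 -0.01 0 0 0 1"

```text
time: 14.25
tool_pos: [0.5384, 0.2208, 0.2096]
tool_rot: [3.141, -0.0, -0.246]
contact_force: [-0.2, -0.3, -5.8]
opening: 0.0161
```

Call:
send_rows --pt "0 0 0 0 0 0 1" --pt "0 0 0 0 0 0 1" --pt "0 0 0 0 0 0 1" --pt "0 0 0 0 0 0 1" --pt "0 0 0 0 0 0 1"

```text
time: 14.67
tool_pos: [0.5378, 0.2207, 0.2068]
tool_rot: [3.14, 0.002, -0.246]
contact_force: [-0.1, -1.1, -5.8]
opening: 0.0157
```

```bash
python3 go.py .5387 .2213 .208;python3 - <<'E'
from m import *
for n,box in (('scene',(330,160,470,330)),('side',(250,150,390,325))):
  c=cam(n); x0,y0,x1,y1=box
  cv2.imwrite(f'pics/{n}5.png',cv2.resize(cv2.cvtColor(c['color'][y0:y1,x0:x1],cv2.COLOR_RGB2BGR),None,fx=3,fy=3))
  for k,p in capclouds(c,box).items():
    if len(p)<5: continue
    zt=np.sort(p[:,2]); z=np.median(zt[-max(5,len(zt)//6):]); t=p[p[:,2]>z-.003]
    print(n,k,len(p),'ztop',z.round(4),'mean top',t.mean(0).round(4))
  # cork pad outline: orange-brown hue
  h=cv2.cvtColor(c['color'],cv2.COLOR_RGB2HSV); m=((h[...,0]>8)&(h[...,0]<24)&(h[...,1]>50)&(h[...,2]>60)); b=np.zeros_like(m); b[y0:y1,x0:x1]=1
  p=cloud(c,m&b); p=p[abs(p[:,2]-.01)<.004]; print('pad',cv2.minAreaRect(p[:,:2].astype(np.float32)))
E
```

```text
t 14.67 pos [0.5378 0.2207 0.2068] rot [ 3.14e+00  2.00e-03 -2.46e-01] F [-0.07 -1.15 -5.79] open 0.0157 q [ 0.26  0.46  1.39 -0.    1.29  2.07]
shift [ 0.0007 -0.0008 -0.0012] turn [ 0.0019  0.0024 -0.0001]Traceback (most recent call last):
  File "<stdin>", line 5, in <module>
  File "m.py", line 8, in capclouds
    return {k:cloud(c,m&b) for k,m in masks(c).items()}
              ~~~~~^^^^^^^
  File "h.py", line 15, in cloud
    d=rays(c,np.c_[u,v])*c['range_z'][v,u][:,None]
      ~~~~^^^^^^^^^^^^^^
  File "h.py", line 8, in rays
    p=cv2.undistortPoints(np.array(uv,float).reshape(-1,1,2),c['K'],c['D']).reshape(-1,2)
      ~~~~~~~~~~~~~~~~~~~^^^^^^^^^^^^^^^^^^^^^^^^^^^^^^^^^^^^^^^^^^^^^^^^^^
cv2.error: OpenCV(4.12.0) /io/opencv/modules/calib3d/src/undistort.dispatch.cpp:347: error: (-215:Assertion failed) CV_IS_MAT(_src) && CV_IS_MAT(_dst) && (_src->rows == 1 || _src->cols == 1) && (_dst->rows == 1 || _dst->cols == 1) && _src->cols + _src->rows - 1 == _dst->rows + _dst->cols - 1 && (CV_MAT_TYPE(_src->type) == CV_32FC2 || CV_MAT_TYPE(_src->type) == CV_64FC2) && (CV_MAT_TYPE(_dst->type) == CV_32FC2 || CV_MAT_TYPE(_dst->type) == CV_64FC2) in function 'cvUndistortPointsInternal'
```

View pics/scene5.png

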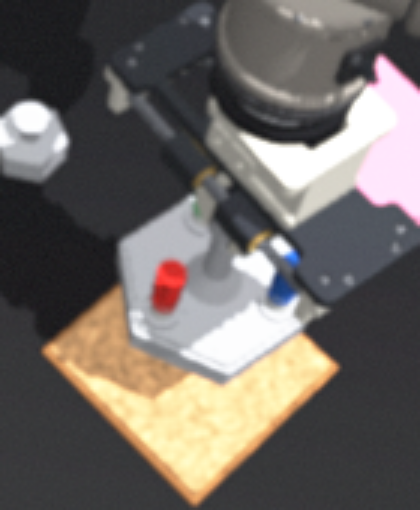

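The scene crop shows the stand clear of the cork pad, held by its handle, with red at (170,285). I'll run the final check from the side camera and let it settle.

Call:
send_rows --pt "0 0 0 0 0 0 1" --pt "0 0 0 0 0 0 1" --pt "0 0 0 0 0 0 1" --pt "0 0 0 0 0 0 1" --pt "0 0 0 0 0 0 1"

```text
time: 15.13
tool_pos: [0.5382, 0.2208, 0.2076]
tool_rot: [3.141, 0.001, -0.246]
contact_force: [-0.6, -0.3, -5.5]
opening: 0.016
```

Call:
send_rows --pt "0 0 0 0 0 0 1" --pt "0 0 0 0 0 0 1" --pt "0 0 0 0 0 0 1" --pt "0 0 0 0 0 0 1" --pt "0 0 0 0 0 0 1"

```text
time: 15.55
tool_pos: [0.5382, 0.2208, 0.2077]
tool_rot: [3.141, 0.001, -0.246]
contact_force: [0.8, 0.2, -6.3]
opening: 0.0163
```

```bash
python3 go.py .5387 .2213 .208;python3 - <<'E'
from m import *
for n,box in (('side',(230,130,400,330)),):
  c=cam(n); x0,y0,x1,y1=box; save(c,'side5full.png')
  cv2.imwrite(f'pics/{n}5.png',cv2.resize(cv2.cvtColor(c['color'][y0:y1,x0:x1],cv2.COLOR_RGB2BGR),None,fx=3,fy=3))
  b=np.zeros((400,640),bool); b[y0:y1,x0:x1]=1
  for k,m in masks(c).items():
    if (m&b).sum()<5: print(k,'unseen'); continue
    p=cloud(c,m&b)
    zt=np.sort(p[:,2]); z=np.median(zt[-max(5,len(zt)//6):]); t=p[p[:,2]>z-.003]
    print(n,k,len(p),'ztop',z.round(4),'mean top',t.mean(0).round(4))
for n,box in (('scene',(330,160,470,340)),('side',(230,130,400,330))):
  c=cam(n); x0,y0,x1,y1=box
  h=cv2.cvtColor(c['color'],cv2.COLOR_RGB2HSV); m=((h[...,0]>8)&(h[...,0]<24)&(h[...,1]>50)&(h[...,2]>60)); b=np.zeros_like(m); b[y0:y1,x0:x1]=1
  p=cloud(c,m&b); p=p[(abs(p[:,2]-.01)<.005)]; print('pad',cv2.minAreaRect(p[:,:2].astype(np.float32)))
E
python3 go.py .5387 .2213 .208
```

```text
t 15.55 pos [0.5382 0.2208 0.2077] rot [ 3.141e+00  1.000e-03 -2.460e-01] F [ 0.76  0.23 -6.27] open 0.0163 q [ 0.26  0.46  1.39 -0.    1.29  2.07]
shift [ 0.0003 -0.0006 -0.0003] turn [ 0.0011  0.0009 -0.0002]
side red 109 ztop 0.1953 mean top [0.5832 0.2176 0.1955]
side blue 436 ztop 0.2 mean top [0.5257 0.2658 0.2005]
side green 122 ztop 0.2019 mean top [0.5076 0.1902 0.2014]
pad ((0.539770245552063, 0.2244890034198761), (0.15621870756149292, 0.15596891939640045), 83.88471984863281)
pad ((0.6077399253845215, 0.11360843479633331), (0.2975401282310486, 0.43100911378860474), 4.70294713973999)
t 15.7 pos [0.5382 0.2208 0.2077] rot [ 3.14e+00  1.00e-03 -2.46e-01] F [ 0.35  0.14 -6.82] open 0.0157 q [ 0.26  0.46  1.39 -0.    1.29  2.07]
shift [ 0.0003 -0.0006 -0.0003] turn [ 0.0011  0.0009 -0.0001]
```

View pics/side5.png

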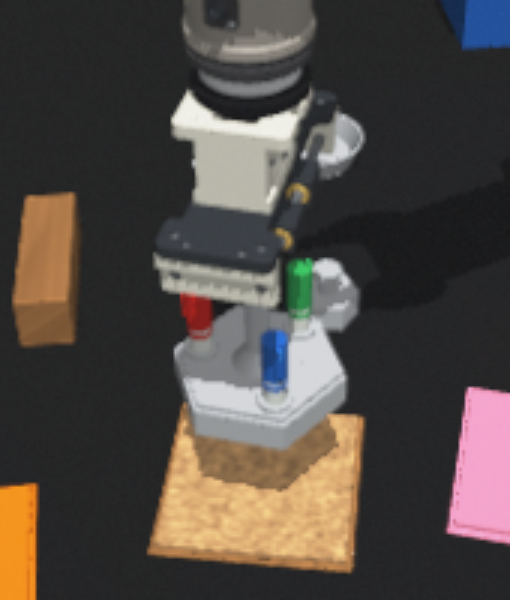

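View pics/side5full.png

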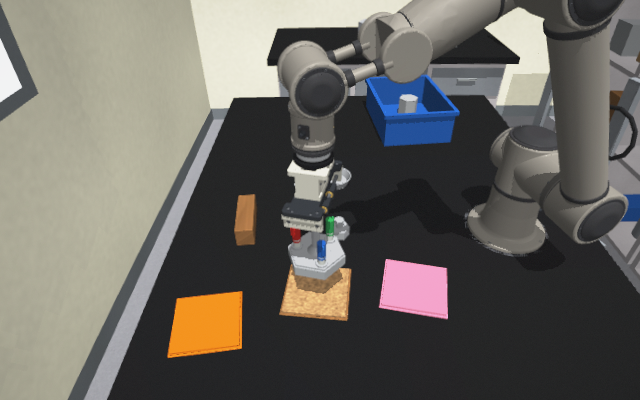

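The stand hangs above the pad at side crop (265,390), and the bystanders are where they started. The gripper hides the top of red from the side, so I'll check it from the scene camera to confirm the stand is level.

```bash
python3 - <<'E'
from m import *
c=cam('scene'); b=np.zeros((400,640),bool); b[160:330,330:470]=1
p=cloud(c,masks(c)['red']&b); zt=np.sort(p[:,2]); print('red',np.median(zt[-max(5,len(zt)//6):]))
p=cloud(c,b); for_=p[(p[:,2]>.125)&(p[:,2]<.15)&(np.hypot(p[:,0]-.5385,p[:,1]-.2215)<.064)]
t=for_[for_[:,2]>.133]; A=np.c_[t[:,:2],np.ones(len(t))]; print(len(t),'plane slope',np.linalg.lstsq(A,t[:,2],rcond=None)[0],np.median(t[:,2]))
E
```

```text
red 0.20076514223812736
1717 plane slope [-0.02095645  0.00064168  0.15002884] 0.13814089155824005
```

```bash
python3 -c "
from h import *
print(workorder.hand_in())"; python3 go.py .5387 .2213 .208
```

```text
the job is handed in; nothing more can be done
None
the job is handed in; nothing more can be done
```

I pressed all three caps fully home with the stand still on its cork pad, then lifted it about 100 mm straight up. I handed the job in with the arm still holding the stand over the pad, at about 15.8 s of the 51 s allowed.

- **Caps:** each one met its hard stop at tip height 0.100 m, under a 15–18 N push. In the cameras all three tops then read 0.100–0.1025 m, where home is 0.100 m.
- **Grip and position:** the jaws stopped at 16 mm on the handle, set to 35 N, and carry about 6 N of weight. The stand's centre is about 4 mm from the pad's centre.
- **Level and still:** the cap tops read 0.200–0.202 m while held. A plane fitted to the base's top face slopes about 0.02 rad, within the 0.1 rad limit. The tool pose did not change between the last readings.
- **Bystanders:** the skillet, small casting and wooden block look unmoved in the pictures, but I did not measure them.

**Readings that disagreed:** the side camera put the red top at 0.195 m because the gripper hid it; the scene camera gave 0.201 m. The side camera's pad fit was also wrong, because other orange and brown things got into its colour mask, so the pad centre comes from the scene camera.

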